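# Seat a laundry-tablet tub lid and hold its flap at the balance point

### The arm

A 6-joint arm with a two-finger parallel gripper is mounted at the origin on the work surface. World frame = base frame: x ahead of the robot, y to its left, z up, the work surface at z = 0. Lengths are in mm, angles in rad, forces in N, time in s.
With the tool pointing down it reaches from about 375 to 925 mm from the base axis. Payload 5.7 kg.
Tool frame: the origin (TCP) lies on the centre line of the jaws, within the pads' length; the fingertips stand 14 mm ahead of it and the grasp point (between the pads) lies 5 mm behind it; z points along the fingers, y is the direction in which the jaws open and shut (so a half turn about z gives the same grasp; the last joint's range is limited). The gripper opens to 85 mm and grips with 20 to 120 N. Pads are 22 mm wide; open, the fingers measure 114 mm over their backs; the gripper's body (76 mm by 85 mm) begins 54 mm behind the grasp point. The pads swing forward as they close: fully open they stand 13 mm farther back than shut.
Start: joints at [1.05, 0.359, 1.51, -0, 1.272, -0.115], TCP at [236.843, 551.245, 245.267] pointing down, gripper open.
Joint ranges: [-2.97, 2.97], [-1.01, 2.36], [0.21, 2.38], [-0.96, 4.11], [0.2, 2.71], [-2.98, 2.98]. Speed limits (rad/s): [2.39, 2.39, 3.14, 3.14, 3.14, 3.14].

### API

Orientations are given as a unit quaternion [w, x, y, z].
In Python, from plant import sense, imaging, r gives the robot as it stands.
- The arm moves only by the tool jog_arm, never from a script. Its argument "moves" is a list of rows, each a list of 5 numbers: the opening, from 0 (shut) to 1 (fully open), then the shift along the world's x, y, z in mm, then the turn about the world's z in degrees. A call has 1 to 8 rows; each row is the pose to reach, as a shift and turn from the pose commanded when the call began; what a row does not reach only later rows make up. A row lasts 1/10 s, in which the tool goes at most 50 mm and 8.59 degrees, less where a joint would pass 70% of its speed; a pose out of reach is approached as far as the arm can. A call with a gripper value outside its range is refused whole. The fingers move at their own pace and stop on an object; the grip force is fixed at half the most. Time passes only in rows, so rows that repeat a pose let the fingers close. It gives the time, the measured TCP pose, the force and the opening at its end, in the units of the state.
- sense(): the state, without advancing time (a new reading comes with each control period).
- imaging.capture(name): name is "scene" or "top" or "wrist"; returns a dict with "color" (384x512x3 uint8, blue, green, red), "depth" (384x512 float32, mm along the optical axis (not along the pixel's ray), 0 where there is no reading), "fov_y" (degrees; the focal length in pixels is half the picture's height over the tangent of half this angle, whatever the lens; pixels are square), "cx", "cy" (the principal point, pixels), "origin" and "orientation" of the camera in the world. Camera axes: x right, y down, z forward; pixel columns grow to the right and rows downward; lengths in mm; the calibration is good to about 2 mm. A picture is of the moment at which its call begins.
- r.hand_in(): hands the job in, once; it reports no verdict.
The state is a dict: "t": time; "qpos": joint angles; "dq": joint speeds; "joint_efforts": joint torques, N m; "tcp_pos": TCP position; "tool_rot": TCP orientation; "wrist_force": force on the tool from outside, world axes, zero at the start; "ft_torque": the same for the moment, N m; "gripper_width": finger opening in mm.
Only numpy, scipy, OpenCV 4.12 (cv2) and the standard library are available. Lean on these libraries where they do the work, as an engineer would, in place of code of your own. Each camera call takes 0.05 s, during which the arm holds its last target.

### The job

I want to refill the laundry-tablet tub with the blue flap, and I need both hands for the carton. Its lid is only resting loosely on the rim: with the flap still shut, press the lid down until it is fully home, then take the blue flap by its tab, swing it up until it stands straight up, balanced over its hinge, and stay there holding it: finish while still gripping the flap, with the lid still home. The flap has no catch, so never let it slam shut or fall back past its balance towards the bottle behind, and leave the green tub and all the other things on the worktop as they are.

Things in the scene. Friction and masses are not known exactly. Their poses are not given: they have to be found in the camera images.
- blue_tub: The tub to work on: white rectangular plastic tub, 168 mm (x) by 188 mm (y), 130 mm high without its lid, fixed to the worktop. Origin: centre of its underside, on the worktop; z up; its front (the flap's tab) faces its own -x, the hinge is towards its own +x. A ledge runs round it 104 mm up.
- blue_lid (a joint): Height (m) of the white press-on lid (180 by 200 mm) above fully home: 0 = home (its 26 mm skirt ends 4 mm above the tub's ledge), up to 0.010 = loose. Moves straight up and down. A tight fit: 3 to 6 N downwards anywhere on its top, the shut flap included, slides it down; at the bottom it stops dead; a pull of over about 20 N lifts it again.
- blue_press (a point): Middle of the lid's top, on the shut blue flap's upper face: 139 mm above the worktop with the lid home (plus the lid's height when loose). A good place to press. It stays with the lid when the flap opens.
- blue_pivot (a point): Middle of the flap's hinge axis, at the rear of the lid, 45 mm from the tub's centre towards the tub's +x and 136.5 mm above the worktop with the lid home (it rises and sinks with the lid). The axis runs along the tub's y. The white rear deck of the lid lies behind it, flush with the flap.
- blue_hinge (a joint): Angle (rad) of the blue flap: 0 = shut flat, grows as the tab end swings up and back (positive about the tub's +y). The hinge is almost free: the flap falls shut below its balance point and backwards above it. It balances, its weight over the hinge, at 1.57 to 1.58, standing straight up. Stop at 2.5.
- blue_flap: Blue flap, 0.1 kg: plate 133 long, 136 wide, 5 mm thick with front lip; at the middle of its free edge a lift tab 32 mm wide (y), 40 long, 7 thick, beyond the lid's front, clear below and beside. Origin: grip point in the tab, mid-thickness, 164.5 mm from the hinge axis, 15 from the tab's end. x: towards the hinge, y: along the hinge, z: outer face. It can turn between pads that close along y.
- green_tub: The other tub, same size and make, with green flap and its lid home; leave it alone. Origin: centre of its underside.
- green_hinge (a joint): Angle (rad) of the green flap, 0 = shut; leave it shut.
- bleach: White bottle with orange cap and label, diameter 76 mm, 240 mm high, standing about 165 mm behind the centre of the blue tub. Origin: centre of its base.
- softener: Blue bottle with white cap, diameter 76 mm, 220 mm high, behind the green tub. Origin: centre of its base.
- spray: Trigger spray bottle with red head, diameter 68 mm, 202 mm high, to the right of the tubs. Origin: centre of its base.
- dosing_cup: Orange plastic cup, 68 mm across, 55 mm high. Origin: centre of its base.
- brush: Wooden scrubbing brush, 140 by 55 by 38 mm, bristles down. Origin: centre of its underside.
- soap: Green carton of soap, 95 by 62 by 40 mm. Origin: centre of its underside.
- stain_tin: White jar with yellow cap and red label, diameter 64 mm, 130 mm high. Origin: centre of its base.
Not all that is in view belongs to the job. Leave any purple look-alike of the bleach alone.

How it is judged:
By the outcome, as a careful person would: the job done as asked, in the order asked, and still so for the second after the job is handed in, while the arm keeps its last pose, push and grip.
It also fails if it takes over 54 s, if anything falls off the work surface, if the arm or the gripper's body presses on something with over 40 N, if the wrist force passes 120 N, or if a joint passes its speed limit or range.

## Working session

There is one attempt and no reset: what is moved stays moved. The work goes in short steps, Python scripts to look and compute and a tool call to move; the robot and the scene stay as the last step left them, time stands still between calls to the robot, and variables do not carry over. Pictures are saved under pics/ and viewed, and the job is handed in when it is done.

Besides the shell and the picture viewer there is one more tool, called after "Call:" as name(argument=value, ...) on one line, values as JSON. jog_arm: Moves the arm, as the interface text tells. Its arguments: {"type":"object","properties":{"moves":{"type":"array"}},"required":["moves"]}

```bash
ls; mkdir -p pics
python3 - <<'E'
from plant import sense, imaging, r
import cv2,json
s=sense();print(s)
for n in ["scene","top"]:
    c=imaging.capture(n);cv2.imwrite(f"pics/{n}0.png",c["color"]);print(n,{k:c[k] for k in c if k not in("color","depth")})
E
```

```text
pics
{'t': 0.0, 'qpos': array([ 1.04992993e+00,  3.59500666e-01,  1.51145839e+00,  2.78925173e-05,
        1.27251473e+00, -1.15041414e-01]), 'dq': array([ 0.00017872, -0.0016258 ,  0.00015553, -0.00131119,  0.00117047,
       -0.00081553]), 'joint_efforts': array([ 1.34730308e-03, -5.27634823e+01, -2.78619540e+01, -3.86547720e-05,
        1.32090482e-02, -1.66766637e-05]), 'tcp_pos': array([236.49507467, 550.69354703, 244.44628198]), 'tool_rot': array([-3.06702170e-04,  2.01526859e-01,  9.79482537e-01, -8.89256966e-04]), 'wrist_force': array([-0.76297641, -1.13431252,  0.89765121]), 'ft_torque': array([-0.00386941,  0.01862067, -0.01409628]), 'gripper_width': 85.4416829946657}
scene {'fov_y': 42.92283792389351, 'cx': 260.2103410922993, 'cy': 187.87341997767675, 'origin': array([1009.12701361,  808.60263232, 1383.42773682]), 'orientation': array([-0.08217875,  0.23796818,  0.91962716, -0.30150238])}
top {'fov_y': 55.63202167929013, 'cx': 257.21436274213136, 'cy': 193.66517075361813, 'origin': array([ 520.91110191,   16.02330158, 1146.25006244]), 'orientation': array([-0.0168105 ,  0.70740707, -0.70641252,  0.01655265])}
```

View pics/scene0.png

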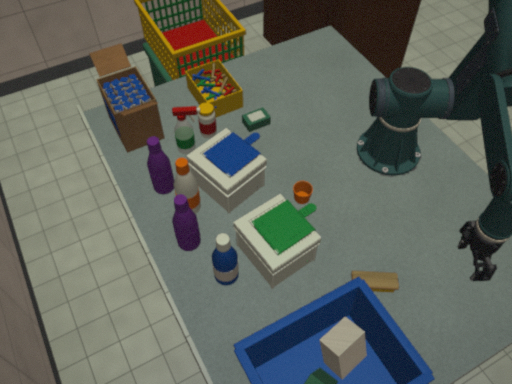

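View pics/top0.png

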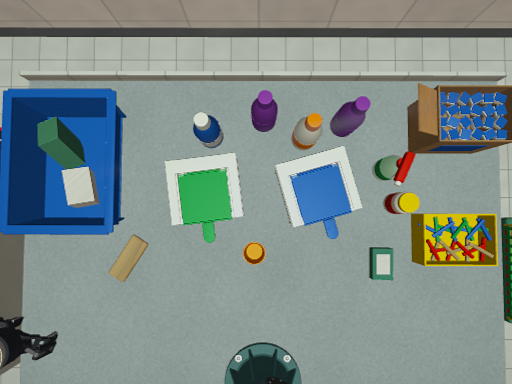

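The top view shows the blue tub at about (320,190) with its tab at (332,228). The bleach is at (310,130), with purple bottles on both sides of it. Next I'll measure the flap.

```bash
cat > h.py <<'E'
import numpy as np,cv2
from scipy.spatial.transform import Rotation as R
def rot(q): return R.from_quat([q[1],q[2],q[3],q[0]])
def ray(c,uv):
    f=c["color"].shape[0]/2/np.tan(np.radians(c["fov_y"])/2)
    uv=np.atleast_2d(uv).astype(float)
    d=np.c_[(uv[:,0]-c["cx"])/f,(uv[:,1]-c["cy"])/f,np.ones(len(uv))]
    return rot(c["orientation"]).apply(d)
def onplane(c,uv,z):
    d=ray(c,uv);o=np.array(c["origin"]);return o+d*((z-o[2])/d[:,2])[:,None]
def pts(c,m):
    v,u=np.nonzero(m&(c["depth"]>0));d=ray(c,np.c_[u,v]);return np.array(c["origin"])+d*c["depth"][v,u][:,None],np.c_[u,v]
def bluemask(c,box):
    h=cv2.cvtColor(c["color"],cv2.COLOR_BGR2HSV);m=cv2.inRange(h,(100,140,70),(125,255,255))
    k=np.zeros_like(m);x0,y0,x1,y1=box;k[y0:y1,x0:x1]=m[y0:y1,x0:x1];return k
E
python3 - <<'E'
from plant import imaging
from h import *
for n,box in [("top",(270,150,370,245)),("scene",(195,125,275,180))]:
    c=imaging.capture(n);m=bluemask(c,box)
    P,uv=pts(c,m>0);print(n,len(P),"z pct",np.percentile(P[:,2],[5,25,50,75,95]))
    z=np.median(P[:,2])
    W=onplane(c,uv,148)[:,:2]
    plate=cv2.morphologyEx(m,cv2.MORPH_OPEN,np.ones((17,17)) if n=="top" else np.ones((13,13)))
    v,u=np.nonzero(plate);Wp=onplane(c,np.c_[u,v],148)[:,:2]
    rc=cv2.minAreaRect(Wp.astype(np.float32));print("plate rect",rc)
    tab=cv2.subtract(m,cv2.dilate(plate,np.ones((3,3))))
    nn,l,st,ce=cv2.connectedComponentsWithStats(tab);i=1+np.argmax(st[1:,4]);
    v,u=np.nonzero(l==i);T=onplane(c,np.c_[u,v],148)[:,:2];print("tab",st[i],T.mean(0),cv2.minAreaRect(T.astype(np.float32)), pts(c,l==i)[0][:,2].mean())
    # white lid
    h=cv2.cvtColor(c["color"],cv2.COLOR_BGR2HSV)
    D=c["depth"]; vv,uu=np.nonzero(D>0); Q,uvq=pts(c,D>0)
    s=(abs(Q[:,2]-z)<9)&(np.hypot(*(Q[:,:2]-W.mean(0)).T)<180)
    mm=np.zeros(D.shape,np.uint8);mm[uvq[s,1],uvq[s,0]]=255
    mm=cv2.morphologyEx(mm,cv2.MORPH_OPEN,np.ones((15,15)))
    v,u=np.nonzero(mm);L=onplane(c,np.c_[u,v],148)[:,:2];print("lid",cv2.minAreaRect(L.astype(np.float32)),"z",np.median(Q[s,2]))
    cv2.imwrite(f"pics/z_{n}.png",cv2.resize(c["color"][box[1]-20:box[3]+20,box[0]-30:box[2]+30],None,fx=4,fy=4,interpolation=2))
E
```

```text
top 2689 z pct [142.54397951 144.44034143 145.70277813 146.9424238  148.75038231]
plate rect ((564.3892211914062, -158.053955078125), (149.14881896972656, 134.64224243164062), 15.637761116027832)
tab [324 222  14  17 180] [ 470.42090078 -185.19488449] ((470.55206298828125, -185.70571899414062), (49.18977355957031, 30.09312629699707), 15.609848976135254) 145.50952323280094
lid ((564.8681640625, -158.88714599609375), (142.9037322998047, 143.03854370117188), 0.08158509433269501) z 145.3388084419205
scene 1343 z pct [141.75478275 144.76521841 146.59167164 148.52188927 151.25235818]
plate rect ((573.1699829101562, -153.1297607421875), (147.7083740234375, 133.64752197265625), 61.48125457763672)
tab [246 133  13  11  71] [ 472.6646093  -182.33796926] ((473.90740966796875, -182.01531982421875), (46.743408203125, 28.234966278076172), 16.353029251098633) 146.8800932026835
lid ((572.9328002929688, -153.78948974609375), (73.8465347290039, 134.11459350585938), 61.226844787597656) z 146.05411452853923
```

View pics/z_top.png

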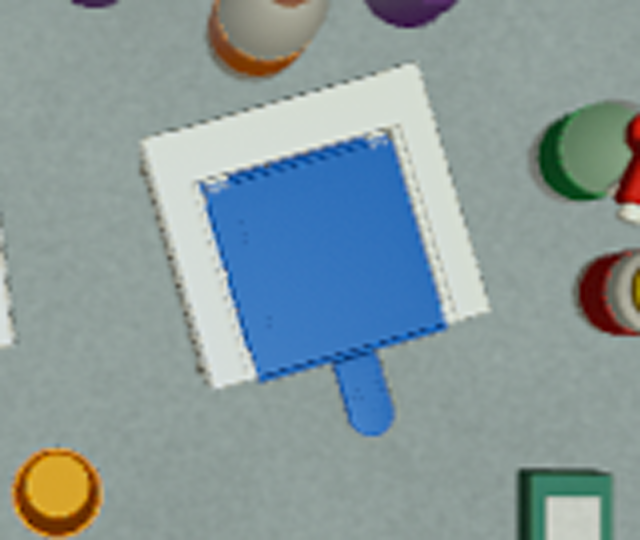

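View pics/z_scene.png

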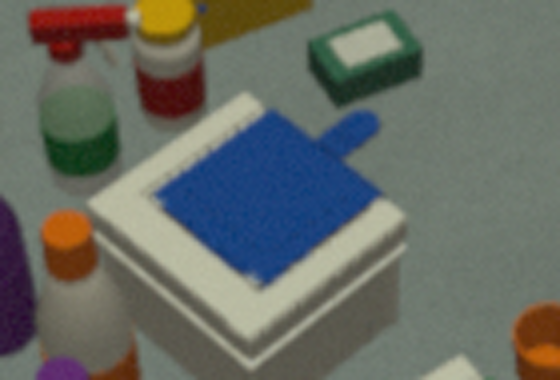

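Top view: lid corners at zoom (142,142), (415,65), (490,310) and (213,388); tab tip at zoom (372,435). Scene view agrees with that layout. I'll fit the tub frame.

Run:
```python
from plant import imaging,sense
from h import *
c=imaging.capture("top")
k=np.array([(142,142),(415,65),(490,310),(213,388)])/4+np.array([240,130])-.4
W=onplane(c,k,147)[:,:2];print(W, W.mean(0))
for i in range(4):
    d=W[(i+1)%4]-W[i];print(np.linalg.norm(d),np.degrees(np.arctan2(d[1],d[0])))
e=onplane(c,np.array([[372,435]])/4+[240,130]-.4,146);print("tabtip",e)
a=np.radians(15.8);ex=np.array([np.cos(a),np.sin(a)])
print("hinge from tip",e[0,:2]+179.5*ex,"hinge from lid",W.mean(0)+45*ex,"tub",W.mean(0),e[0,:2]+134.5*ex)
s=sense();print(rot(s["tool_rot"]).as_matrix().round(3), s["qpos"])
```

```text
[[ 647.06796603  -32.81512853]
 [ 700.82741295 -221.62919903]
 [ 531.59582081 -271.42188288]
 [ 477.9871283   -81.24526083]] [ 589.36958202 -151.77786782]
196.31818904777717 -74.1072012487109
176.40477074689827 -163.60463707072432
197.5880550277343 105.74255892396855
175.8800938204631 15.98339767781585
tabtip [[ 446.0571612  -189.97653121  146.        ]]
hinge from tip [ 618.77529104 -141.10222687] hinge from lid [ 632.66939173 -139.5252567 ] tub [ 589.36958202 -151.77786782] [ 575.47548133 -153.35483798]
[[-0.919  0.395 -0.   ]
 [ 0.395  0.919 -0.001]
 [ 0.    -0.001 -1.   ]] [ 1.04989016e+00  3.59160124e-01  1.51085371e+00 -6.28089520e-06
  1.27249865e+00 -1.15116919e-01]
```

The blue tab seems to stick out farther than the stated sizes (about 61 mm past the lid front, where 44.5 is expected). I'll compare it with the green tub in a closer view.

Run:
```python
from plant import imaging,sense
from h import *
c=imaging.capture("top")
im=c["color"]
cv2.imwrite("pics/both.png",cv2.resize(im[140:250,155:375],None,fx=3.6,fy=3.6,interpolation=0))
# profile along flap axis: depth heights
a=np.radians(15.9);ex=np.array([np.cos(a),np.sin(a)]);ey=np.array([-ex[1],ex[0]])
P,uv=pts(c,c["depth"]>0)
o=np.array([589.4,-151.8]);L=(P[:,:2]-o);X=L@ex;Y=L@ey
for y0 in (0,85,-85,40):
  print(y0)
  for x in range(-160,125,8):
    s=(abs(X-x)<4)&(abs(Y-y0)<8);
    if s.sum(): print(x,P[s,2].mean().round(0),im[uv[s,1],uv[s,0]].mean(0).round(0),end=" | ")
  print()
```

```text
0
-160 1.0 [152. 157. 143.] | -152 9.0 [153. 152. 135.] | -144 89.0 [175. 133.  90.] | -136 81.0 [173. 136.  96.] | -128 87.0 [175. 135.  92.] | -120 81.0 [173. 136.  95.] | -112 83.0 [174. 136.  95.] | -104 111.0 [181. 126.  75.] | -96 146.0 [168.  98.  39.] | -88 145.0 [180. 108.  46.] | -80 145.0 [191. 120.  57.] | -72 147.0 [191. 119.  57.] | -64 146.0 [191. 119.  56.] | -56 147.0 [190. 119.  56.] | -48 146.0 [190. 118.  55.] | -40 146.0 [190. 118.  55.] | -32 146.0 [190. 118.  54.] | -24 147.0 [189. 117.  54.] | -16 146.0 [189. 116.  53.] | -8 146.0 [189. 116.  52.] | 0 147.0 [188. 116.  52.] | 8 146.0 [188. 115.  50.] | 16 146.0 [188. 114.  50.] | 24 146.0 [187. 114.  49.] | 32 145.0 [186. 112.  47.] | 40 145.0 [187. 113.  46.] | 48 145.0 [165.  94.  33.] | 56 115.0 [199. 198. 188.] | 64 146.0 [212. 220. 213.] | 72 145.0 [212. 220. 212.] | 80 146.0 [211. 220. 213.] | 88 144.0 [206. 214. 207.] | 104 -0.0 [131. 135. 123.] | 112 -0.0 [154. 158. 143.] | 120 0.0 [156. 160. 146.] | 
85
-160 1.0 [152. 156. 142.] | -152 1.0 [151. 155. 141.] | -144 0.0 [155. 159. 145.] | -136 -0.0 [153.
[... 2180 characters left out ...]
46.0 [194. 124.  62.] | -72 145.0 [193. 123.  61.] | -64 146.0 [193. 123.  61.] | -56 146.0 [192. 121.  60.] | -48 146.0 [192. 122.  60.] | -40 146.0 [192. 121.  59.] | -32 146.0 [192. 121.  58.] | -24 147.0 [191. 120.  57.] | -16 145.0 [191. 120.  57.] | -8 147.0 [191. 119.  56.] | 0 145.0 [190. 118.  55.] | 8 145.0 [189. 117.  54.] | 16 145.0 [189. 116.  53.] | 24 146.0 [189. 116.  52.] | 32 145.0 [188. 115.  51.] | 40 145.0 [184. 111.  47.] | 48 145.0 [161.  86.  22.] | 56 144.0 [212. 219. 211.] | 64 145.0 [213. 220. 213.] | 72 144.0 [212. 220. 213.] | 80 145.0 [212. 220. 212.] | 88 145.0 [207. 215. 208.] | 104 -1.0 [124. 129. 118.] | 112 1.0 [155. 159. 145.] | 120 -0.0 [156. 160. 146.] |
```

View pics/both.png

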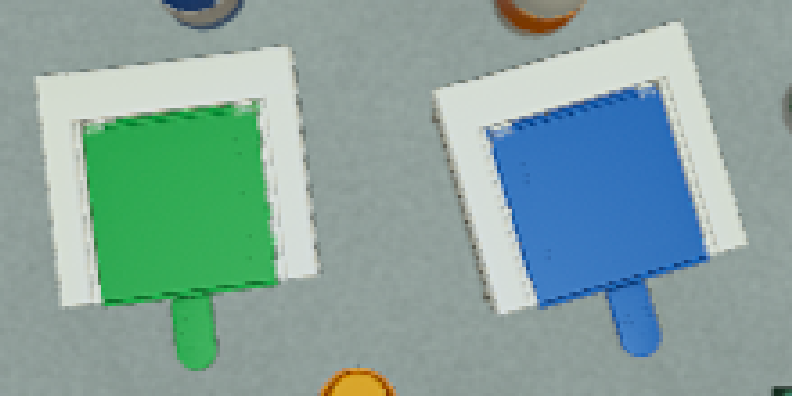

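The green tub has the same shape, so a rounded end cap (radius 16) on the 40 mm tab accounts for the extra length: the tip should be 150.5 mm from the tub centre, and I measured about 149. Tub frame: centre about (590,-151.5), yaw 15.9°. Grip point about (475,-184). Now I'll travel to the press point with the fingers shut.

Call:
jog_arm(moves=[[0, 20, -40, 30, -8.5], [0, 40, -85, 55, -17], [0, 62, -130, 75, -25.5], [0, 84, -175, 75, -34], [0, 106, -220, 75, -42.5], [0, 128, -265, 75, -51], [0, 150, -310, 75, -59.5], [0, 172, -350, 75, -68]])

```text
t: 1.1
tcp_pos: [405.3, 206.5, 320.5]
tool_rot: [0.0, 0.717, 0.697, 0.0]
wrist_force: [0.5, 0.1, 0.3]
gripper_width: -0.1
```

Call:
jog_arm(moves=[[0, 22, -45, 0, -8.5], [0, 44, -90, 0, -17], [0, 66, -135, 0, -25.5], [0, 88, -180, 0, -34], [0, 110, -225, 0, -42.5], [0, 132, -270, 0, -51], [0, 155, -315, 0, -59.5], [0, 180, -352, 0, -68]])

```text
t: 1.9
tcp_pos: [585.3, -146.2, 320.3]
tool_rot: [0.0, 0.984, 0.177, -0.0]
wrist_force: [0.8, 1.3, 0.2]
gripper_width: 0.2
```

Call:
jog_arm(moves=[[0, 5, -5, -20, -4.5], [0, 5, -5, -40, -4.5], [0, 5, -5, -40, -4.5]])

```text
t: 2.2
tcp_pos: [588.2, -148.5, 277.1]
tool_rot: [-0.002, 0.99, 0.141, -0.003]
wrist_force: [-0.3, 0.4, -0.6]
gripper_width: 0.2
```

Run:
```python
from plant import imaging,sense
from h import *
c=imaging.capture("wrist");cv2.imwrite("pics/w1.png",c["color"])
print(c["origin"],rot(c["orientation"]).as_matrix().round(2),sense()["tcp_pos"],sense()["qpos"],sense()["wrist_force"])
```

```text
[ 652.77235823 -131.16503616  405.34047313] [[ 0.28 -0.93 -0.26]
 [-0.96 -0.27 -0.07]
 [-0.    0.27 -0.96]] [ 588.92249675 -148.39411845  278.86560969] [-3.60602306e-01  3.44074369e-01  1.44697063e+00  1.25835259e-04
  1.35430533e+00  9.26672963e-01] [0.35352736 1.13060642 0.70487453]
```

View pics/w1.png

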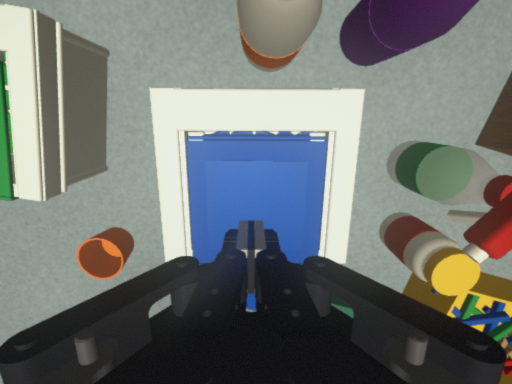

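The wrist view shows the lid's rear edge at row 88, columns 150–365, and the flap's rear edge at about row 133. I'll refine the frame from these.

Run:
```python
from plant import imaging,sense
from h import *
c=imaging.capture("wrist")
im=c["color"];g=cv2.cvtColor(im,cv2.COLOR_BGR2HSV)
w=cv2.inRange(g,(0,0,150),(180,60,255))
cv2.imwrite("pics/w1m.png",w)
# rear edge per column: first row > threshold from floor (gray->white)
v=im[:,:,2].astype(float);v=cv2.GaussianBlur(v,(3,3),0)
pt=[]
for u in range(165,355,5):
    d=np.diff(v[70:110,u]);pt.append((u,70+d.argmax()+.5))
pt=np.array(pt);W=onplane(c,pt,148)[:,:2]
f=np.polyfit(W[:,1],W[:,0],1);print("rear edge angle(deg of normal)",-np.degrees(np.arctan(f[0])),W[[0,-1]])
for rng,s in(((140,165),1),((350,375),-1)):
    q=[]
    for r in range(95,220,5):
        d=np.diff(v[r,rng[0]:rng[1]])*s;q.append((rng[0]+d.argmax()+.5,r))
    q=np.array(q);print(q[[0,5,-1]]);Q=onplane(c,q,148)[:,:2];e=Q[-1]-Q[0];f=np.polyfit(Q[:,0],Q[:,1],1);print("side yaw",np.degrees(np.arctan(f[0])),Q[[0,-1]])
b=cv2.inRange(g,(100,120,60),(125,255,255));
for r in (150,180,200):
    u=np.nonzero(b[r,170:345])[0]+170;print(r,u.min(),u.max(),onplane(c,[[u.min()-.5,r],[u.max()+.5,r]],148)[:,:2])
D=pts(c,(b>0)&(np.arange(384)[:,None]<220))[0];print("flap z",np.median(D[:,2]))
```

```text
rear edge angle(deg of normal) 15.778971915710287 [[ 653.77605507  -49.05292074]
 [ 699.75533921 -210.35611872]]
[[149.5  95. ]
 [152.5 120. ]
 [160.5 215. ]]
side yaw 15.98464607301138 [[644.33949283 -36.56231573]
 [532.22760528 -68.80038126]]
[[362.5  95. ]
 [359.5 120. ]
 [350.5 215. ]]
side yaw 16.19828752941493 [[ 698.53161887 -223.03983112]
 [ 586.88547323 -256.07213108]]
150 187 324 [[ 604.84276455  -79.93010492]
 [ 641.91749495 -207.27012426]]
180 189 322 [[ 576.40869461  -88.30641522]
 [ 613.54169489 -215.70703886]]
200 190 320 [[ 556.37685288  -93.85581932]
 [ 593.45675771 -220.97674502]]
flap z 145.62649268232082
```

The frame agrees with the top view: tub centre (589.7,-152.6), pivot (632.9,-140.2), yaw 15.9°. Going down to press.

Call:
jog_arm(moves=[[0, 0, -3, -45, 0], [0, 0, -3, -85, 0], [0, 0, -3, -105, 0], [0, 0, -3, -110, 0], [0, 0, -3, -112, 0], [0, 0, -3, -114, 0], [0, 0, -3, -116, 0], [0, 0, -3, -117, 0]])

```text
t: 3.1
tcp_pos: [590.7, -151.8, 164.4]
tool_rot: [0.0, 0.99, 0.141, 0.001]
wrist_force: [-0.1, 0.1, 0.2]
gripper_width: 0.0
```

Call:
jog_arm(moves=[[0, 0, 0, -1.5, 0], [0, 0, 0, -3, 0], [0, 0, 0, -4, 0], [0, 0, 0, -5, 0], [0, 0, 0, -6, 0], [0, 0, 0, -7, 0]])

```text
t: 3.7
tcp_pos: [590.0, -151.6, 156.5]
tool_rot: [-0.0, 0.99, 0.141, 0.0]
wrist_force: [-1.2, -0.2, 4.7]
gripper_width: -0.0
```

Call:
jog_arm(moves=[[0, 0, 0, -1, 0], [0, 0, 0, -2, 0], [0, 0, 0, -3, 0], [0, 0, 0, -3, 0]])

```text
t: 4.1
tcp_pos: [590.0, -151.6, 153.1]
tool_rot: [-0.0, 0.99, 0.141, -0.0]
wrist_force: [-0.6, 0.2, 3.3]
gripper_width: -0.5
```

Call:
jog_arm(moves=[[0, 0, 0, -1, 0], [0, 0, 0, -1, 0], [0, 0, 0, -2, 0], [0, 0, 0, -2, 0]])

```text
t: 4.5
tcp_pos: [590.1, -151.7, 152.9]
tool_rot: [0.0, 0.99, 0.141, 0.0]
wrist_force: [-5.6, 1.1, 16.2]
gripper_width: -0.3
```

The lid stopped dead at tip height 139 with the force rising. I'll press a little more to confirm.

Call:
jog_arm(moves=[[0, 0, 0, -1, 0], [0, 0, 0, -1, 0], [0, 0, 0, -1, 0]])

```text
t: 4.8
tcp_pos: [590.1, -151.7, 152.8]
tool_rot: [0.0, 0.99, 0.141, 0.0]
wrist_force: [-8.1, 1.5, 22.7]
gripper_width: -0.3
```

Call:
jog_arm(moves=[[0, 0, 0, 20, 0], [0, 0, 0, 50, 0], [0.8, -40, -11, 70, 0], [0.8, -80, -23, 70, 0], [0.8, -118, -34, 70, 0], [0.8, -118, -34, 70, 0]])

```text
t: 5.4
tcp_pos: [467.1, -185.4, 219.6]
tool_rot: [-0.001, 0.99, 0.14, -0.002]
wrist_force: [0.5, 0.6, 0.2]
gripper_width: 58.0
```

Run:
```python
from plant import imaging,sense
from h import *
c=imaging.capture("wrist");cv2.imwrite("pics/w2.png",c["color"])
t=imaging.capture("top");P,_=pts(t,bluemask(t,(270,150,370,245))>0);print(np.median(P[:,2]))
P,_=pts(c,bluemask(c,(150,60,360,190))>0);print(np.median(P[:,2]))
print(sense())
```

```text
139.59328759166374
139.54916216714858
{'t': 5.5, 'qpos': array([-5.11907730e-01,  2.51491641e-01,  1.73976797e+00,  4.38263424e-04,
        1.14984045e+00,  7.76650450e-01]), 'dq': array([ 0.01753732,  0.01965406, -0.04191272,  0.00339   , -0.003814  ,
        0.0031571 ]), 'joint_efforts': array([ -0.59606139, -43.92063618, -24.36122954,  -0.11155332,
         0.24620757,  -0.05511563]), 'tcp_pos': array([ 471.71696651, -185.84632077,  220.26056954]), 'tool_rot': array([-9.21823434e-06,  9.90071751e-01,  1.40562538e-01,  3.17155811e-04]), 'wrist_force': array([0.56906813, 0.12136171, 0.02199888]), 'ft_torque': array([-0.01814408, -0.01654858, -0.01508587]), 'gripper_width': 68.54455949592989}
```

View pics/w2.png

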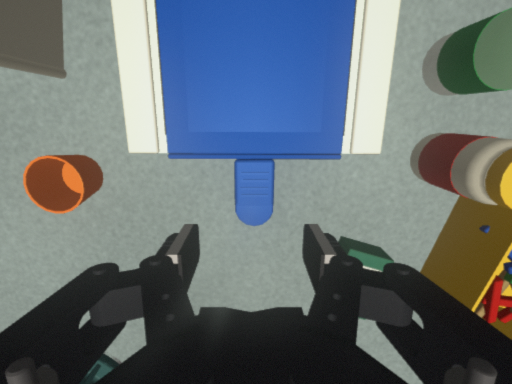

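Heights from both cameras read 139.6, so the lid is home. The tab (u 235–273, tip at row 225) lies centred between the jaws. Checking the tab's position before going down.

Run:
```python
from plant import imaging,sense
from h import *
c=imaging.capture("wrist");b=bluemask(c,(215,165,295,240))
u=lambda r:np.nonzero(b[r])[0]
r=np.nonzero(b.any(1))[0].max();k=[[254.5,r+.5]]+[[x,q] for q in(175,190,205) for x in(u(q).min()-.5,u(q).max()+.5)]
k+=[[129,152.5],[381,152.5],[168,158.5],[341,158.5]]
W=onplane(c,k,140)[:,:2]
a=np.radians(15.9);ex=np.array([np.cos(a),np.sin(a)]);ey=np.array([-ex[1],ex[0]])
L=W-np.array([632.9,-140.2])
for p,x,y in zip(k,L@ex,L@ey):print(p,x.round(1),y.round(1))
t=sense()["tcp_pos"][:2]-np.array([632.9,-140.2]);print("tcp",t@ex,t@ey,sense()["tcp_pos"])
```

```text
[254.5, np.float64(229.5)] -193.0 -3.8
[np.float64(232.5), 175] -146.4 14.0
[np.float64(270.5), 175] -146.2 -16.1
[np.float64(232.5), 190] -158.7 14.2
[np.float64(270.5), 190] -158.6 -16.4
[np.float64(233.5), 205] -171.4 13.5
[np.float64(269.5), 205] -171.3 -15.9
[129, 152.5] -128.9 94.1
[381, 152.5] -128.1 -101.5
[168, 158.5] -133.4 64.2
[341, 158.5] -132.9 -70.8
tcp -166.56409003560785 -0.03226697405874949 [ 472.71727376 -185.86280045  220.34055553]
```

Call:
jog_arm(moves=[[0.8, 0, 0, -40, 0], [0.8, 0, 0, -75, 0], [0.8, 0, 0, -87, 0], [0.8, 0, 0, -87, 0], [0.8, 0, 0, -87, 0]])

```text
t: 6.05
tcp_pos: [473.3, -185.9, 133.9]
tool_rot: [0.0, 0.99, 0.142, 0.0]
wrist_force: [-0.3, -0.4, 0.7]
gripper_width: 68.1
```

Run:
```python
from plant import imaging,sense
from h import *
c=imaging.capture("wrist");cv2.imwrite("pics/w3.png",c["color"]);print(sense()["tcp_pos"],sense()["wrist_force"])
```

```text
[ 473.52486045 -186.11461771  134.44483835] [0.25596514 0.10827645 0.6716795 ]
```

View pics/w3.png

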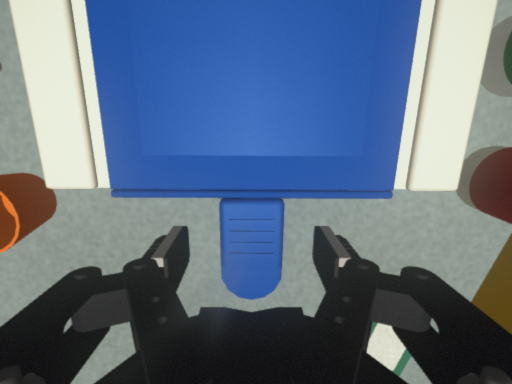

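Call:
jog_arm(moves=[[0.8, 0, 0, -2.5, 0], [0.2, 0, 0, -2.5, 0], [0.2, 0, 0, -2.5, 0], [0.2, 0, 0, -2.5, 0], [0.2, 0, 0, -2.5, 0], [0.2, 0, 0, -2.5, 0], [0.2, 0, 0, -2.5, 0]])

```text
t: 6.8
tcp_pos: [472.4, -186.3, 131.5]
tool_rot: [0.001, 0.99, 0.141, 0.0]
wrist_force: [-1.2, -2.1, 5.4]
gripper_width: 30.7
```

Gripped (30.7 mm). Next, a table of the arc.

```bash
cat > arc.py <<'E'
import numpy as np,sys
R,t0,st,n=map(float,sys.argv[1:5]);a=np.radians(15.9)
f=lambda t:np.array([R*(1-np.cos(t))*np.cos(a),R*(1-np.cos(t))*np.sin(a),R*np.sin(t)])
for i in range(1,int(n)+1):
    t=np.radians(t0+i*st);print(round(t0+i*st,1),(f(t)-f(np.radians(t0))).round(1))
E
python3 arc.py 168 0 3 5
python3 - <<'E'
from plant import sense
s=sense();print(s["tcp_pos"],s["wrist_force"],s["ft_torque"])
E
```

```text
3.0 [0.2 0.1 8.8]
6.0 [ 0.9  0.3 17.6]
9.0 [ 2.   0.6 26.3]
12.0 [ 3.5  1.  34.9]
15.0 [ 5.5  1.6 43.5]
[ 472.41758926 -186.29255009  131.47893295] [-1.17362041 -2.06814862  5.37619377] [-0.34429319  0.25496342  0.00185287]
```

Call:
jog_arm(moves=[[0.2, 0, 0, 4.5, 0], [0.2, 0.2, 0.1, 8.8, 0], [0.2, 0.5, 0.2, 13.2, 0], [0.2, 0.9, 0.3, 17.6, 0], [0.2, 0.9, 0.3, 17.6, 0]])

```text
t: 7.3
tcp_pos: [473.4, -185.8, 148.9]
tool_rot: [0.001, 0.99, 0.141, 0.0]
wrist_force: [2.4, -5.1, -4.2]
gripper_width: 30.9
```

```bash
python3 arc.py 168 6 3 7
```

```text
9.0 [1.1 0.3 8.7]
12.0 [ 2.6  0.8 17.4]
15.0 [ 4.6  1.3 25.9]
18.0 [ 7.   2.  34.4]
21.0 [ 9.8  2.8 42.6]
24.0 [13.1  3.7 50.8]
27.0 [16.7  4.8 58.7]
```

Call:
jog_arm(moves=[[0.2, 1.2, -0.2, 8.7, 0], [0.2, 2.8, 0.0, 17.4, 0], [0.2, 4.8, 0.5, 25.9, 0], [0.2, 7.2, 1.2, 34.4, 0], [0.2, 7.2, 1.2, 34.4, 0]])

```text
t: 7.8
tcp_pos: [480.7, -183.9, 183.8]
tool_rot: [0.0, 0.99, 0.141, 0.001]
wrist_force: [4.2, -2.3, -4.7]
gripper_width: 30.4
```

```bash
python3 arc.py 168 18 3 7
python3 - <<'E'
from plant import sense
import numpy as np
s=sense();print(s["tcp_pos"],s["wrist_force"],s["ft_torque"])
E
```

```text
21.0 [2.8 0.8 8.3]
24.0 [ 6.1  1.7 16.4]
27.0 [ 9.7  2.8 24.4]
30.0 [13.7  3.9 32.1]
33.0 [18.2  5.2 39.6]
36.0 [22.9  6.5 46.8]
39.0 [28.1  8.  53.8]
[ 480.65892778 -183.85910395  183.76336112] [ 4.18620816 -2.29082436 -4.71859031] [-0.47483561 -0.13704474 -0.11012117]
```

Call:
jog_arm(moves=[[0.2, 3.4, 0.6, 8.1, 0], [0.2, 6.7, 1.5, 16.2, 0], [0.2, 10.3, 2.6, 24.2, 0], [0.2, 14.3, 3.7, 31.9, 0], [0.2, 18.8, 5.0, 39.4, 0], [0.2, 18.8, 5.0, 39.4, 0]])

```text
t: 8.4
tcp_pos: [499.2, -178.7, 223.0]
tool_rot: [-0.0, 0.99, 0.141, 0.0]
wrist_force: [1.2, -0.5, -3.8]
gripper_width: 30.6
```

```bash
python3 arc.py 168 33 3 7
python3 - <<'E'
from plant import sense
import numpy as np
s=sense();print(s["tcp_pos"],s["wrist_force"],s["ft_torque"])
E
```

```text
36.0 [4.8 1.4 7.2]
39.0 [ 9.9  2.8 14.2]
42.0 [15.4  4.4 20.9]
45.0 [21.3  6.1 27.3]
48.0 [27.4  7.8 33.3]
51.0 [33.8  9.6 39.1]
54.0 [40.5 11.5 44.4]
[ 499.19888014 -178.65437379  222.99166891] [ 1.24079167 -0.48505008 -3.84788416] [-0.31897708  0.23436153 -0.16484406]
```

Forces are small. Continuing.

Call:
jog_arm(moves=[[0.2, 4.9, 1.4, 7.1, 0], [0.2, 10.1, 2.8, 14.0, 0], [0.2, 15.6, 4.4, 20.6, 0], [0.2, 21.5, 6.1, 27.0, 0], [0.2, 27.6, 7.8, 33.0, 0], [0.2, 27.6, 7.8, 33.0, 0]])

```text
t: 9.0
tcp_pos: [527.1, -170.7, 255.8]
tool_rot: [-0.0, 0.99, 0.142, 0.0]
wrist_force: [-0.3, 0.0, -5.1]
gripper_width: 30.5
```

```bash
python3 arc.py 168 48 3 7
python3 - <<'E'
from plant import sense
import numpy as np
s=sense();print(s["tcp_pos"],s["wrist_force"],s["ft_torque"])
E
```

```text
51.0 [6.4 1.8 5.7]
54.0 [13.1  3.7 11.1]
57.0 [20.1  5.7 16. ]
60.0 [27.3  7.8 20.6]
63.0 [34.8  9.9 24.8]
66.0 [42.4 12.1 28.6]
69.0 [50.2 14.3 32. ]
[ 527.12360879 -170.72137082  255.82920007] [-3.22795469e-01  2.71400159e-03 -5.13668490e+00] [-0.1060965   0.51369029 -0.26026321]
```

Call:
jog_arm(moves=[[0.2, 6.5, 1.8, 5.3, 0], [0.2, 13.2, 3.7, 10.6, 0], [0.2, 20.2, 5.7, 15.4, 0], [0.2, 27.4, 7.8, 20.0, 0], [0.2, 34.9, 9.9, 24.2, 0], [0.2, 34.9, 9.9, 24.2, 0]])

```text
t: 9.6
tcp_pos: [562.5, -160.7, 279.9]
tool_rot: [-0.0, 0.99, 0.142, 0.0]
wrist_force: [-1.8, 2.7, -3.7]
gripper_width: 30.9
```

```bash
python3 arc.py 168 63 3 9
python3 - <<'E'
from plant import sense
import numpy as np
s=sense();print(s["tcp_pos"],s["wrist_force"],s["ft_torque"])
E
```

```text
66.0 [7.6 2.2 3.8]
69.0 [15.4  4.4  7.2]
72.0 [23.4  6.7 10.1]
75.0 [31.5  9.  12.6]
78.0 [39.8 11.3 14.6]
81.0 [48.1 13.7 16.2]
84.0 [56.5 16.1 17.4]
87.0 [64.9 18.5 18.1]
90.0 [73.4 20.9 18.3]
[ 562.48283123 -160.67318421  279.87508464] [-1.77667734  2.6690516  -3.67890576] [0.21382299 0.63725282 0.10749993]
```

Call:
jog_arm(moves=[[0.2, 7.5, 2.4, 3.6, 0], [0.2, 15.2, 4.7, 7.0, 0], [0.2, 23.2, 7.0, 9.8, 0], [0.2, 31.3, 9.3, 12.3, 0], [0.2, 39.6, 11.6, 14.3, 0], [0.2, 39.6, 11.6, 14.3, 0]])

```text
t: 10.2
tcp_pos: [602.3, -149.3, 293.9]
tool_rot: [-0.0, 0.99, 0.142, 0.0]
wrist_force: [-2.7, 2.6, -3.1]
gripper_width: 30.7
```

Run:
```python
from plant import sense,imaging
from h import *
s=sense();print(s["tcp_pos"],s["wrist_force"],s["ft_torque"])
from scipy.optimize import least_squares
p=np.array([(472.4,-186.3,131.5),(473.4,-185.8,148.9),(480.7,-183.9,183.8),(499.2,-178.7,223.),(527.1,-170.7,255.8),(562.5,-160.7,279.9),s["tcp_pos"]])
a=np.radians(15.9);X=p[:,0]*np.cos(a)+p[:,1]*np.sin(a);Z=p[:,2]
f=lambda q:np.hypot(X-q[0],Z-q[1])-q[2]
o=least_squares(f,[571,131.5,168]);print(o.x,o.fun.round(2),np.degrees(np.arctan2(Z-o.x[1],o.x[0]-X)))
print(X)
for n in("scene","top","wrist"): cv2.imwrite(f"pics/{n}5.png",imaging.capture(n)["color"])
```

```text
[ 602.28941047 -149.26885405  293.90715814] [-2.71710579  2.64585053 -3.08239287] [0.24680807 0.75703778 0.19414713]
[569.19920616 130.7770599  165.90297339] [ 0.01 -0.1   0.07  0.12 -0.02 -0.2   0.12] [ 0.24965856  6.27508844 18.63118562 33.74365888 48.90891739 64.15139831
 79.29239496]
[403.28799219 404.38671311 411.92794718 431.14474935 460.16900563
 496.95424018 538.35302772]
```

View pics/scene5.png

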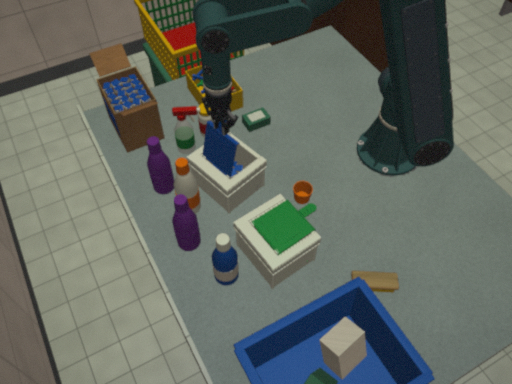

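View pics/wrist5.png

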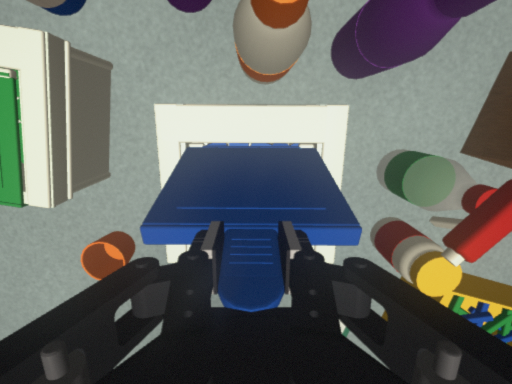

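The scene view shows the flap nearly upright and held. In the wrist view the tab is between the pads at rows 230–290, and the bleach is well clear. The circle fit gives a pivot at X≈569.2 and R≈166 with residuals of 0.2 mm or less. Going on to about 88°.

Call:
jog_arm(moves=[[0.2, 5, 1.7, 0.9, 0], [0.2, 10, 3.1, 1.6, 0], [0.2, 15, 4.6, 2.2, 0], [0.2, 20, 6.0, 2.5, 0], [0.2, 24, 7.2, 2.7, 0], [0.2, 24, 7.2, 2.7, 0], [0.2, 24, 7.2, 2.7, 0]])

```text
t: 11.05
tcp_pos: [625.3, -142.6, 296.8]
tool_rot: [0.0, 0.99, 0.142, 0.0]
wrist_force: [-4.4, 2.0, 1.1]
gripper_width: 30.4
```

```bash
cat > chk.py <<'E'
from plant import sense,imaging
from h import *
import sys
s=sense();print(s["tcp_pos"],s["wrist_force"],s["ft_torque"],s["t"])
a=np.radians(15.9);ex=np.array([np.cos(a),np.sin(a)]);ey=np.array([-ex[1],ex[0]])
print("X",s["tcp_pos"][:2]@ex,"Y",s["tcp_pos"][:2]@ey)
for n in("scene","top"):
    c=imaging.capture(n);cv2.imwrite(f"pics/{n}{sys.argv[1]}.png",c["color"])
    d=pts(c,bluemask(c,(150,90,400,260))>0)[0]
    X=d[:,:2]@ex;Y=d[:,:2]@ey
    q=(abs(Y+308)<90)&(X>480)&(X<640)&(d[:,2]>150)&(d[:,2]<270)
    print(n,"blue pts",q.sum())
    if q.sum()>40:
        x,z=X[q],d[q,2]
        for _ in range(4):
            f=np.polyfit(z,x,1);e=x-np.polyval(f,z);k=abs(e)<max(2.5*np.median(abs(e)),2);x,z=x[k],z[k]
        print(" plane angle",90-np.degrees(np.arctan(-f[0])),"X at pivot height",np.polyval(f,136.5),len(x))
    w=(abs(X)<1e9)
    P,uv=pts(c,c["depth"]>0);XX=P[:,:2]@ex;YY=P[:,:2]@ey
    lid=(XX>578)&(XX<608)&(abs(YY+308)<85)&(P[:,2]>120)&(P[:,2]<165);print(" deck z",np.median(P[lid,2]),lid.sum())
cv2.imwrite(f"pics/wrist{sys.argv[1]}.png",imaging.capture("wrist")["color"])
E
python3 chk.py 6
```

```text
[ 625.31271517 -142.63757343  296.75897959] [-4.39363297  2.01324919  1.10931299] [0.15684387 1.09261758 0.27995763] 11.05
X 562.3121913920596 Y -308.49062955097315
scene blue pts 116
 plane angle 84.09731194792691 X at pivot height 574.0214000301675 85
 deck z 140.23010906804188 370
top blue pts 24
 deck z 139.18663270914368 302
```

```bash
cat > ang.py <<'E'
from plant import sense,imaging
from h import *
import sys
a=np.radians(15.9);ex=np.array([np.cos(a),np.sin(a)]);ey=np.array([-ex[1],ex[0]])
for n,reps,box in(("wrist",4,(120,100,400,260)),("scene",6,(190,110,270,180))):
    A=[];L=[]
    for _ in range(reps):
        c=imaging.capture(n);d,_u=pts(c,bluemask(c,box)>0);A.append(d)
        P,_u=pts(c,c["depth"]>0);L.append(P[(abs(P[:,:2]@ey+308)<85)&(P[:,:2]@ex>580)&(P[:,:2]@ex<607)&(P[:,2]>120)&(P[:,2]<160)])
    d=np.vstack(A);X=d[:,:2]@ex;Y=d[:,:2]@ey;Z=d[:,2]
    q=(abs(Y+308)<62)&(Z>150)&(Z<258)&(abs(X-565)<40);p=np.c_[X,Y,Z][q]
    m=np.median(p,0)
    for _ in range(6):
        m=p.mean(0);nv=np.linalg.svd(p-m,full_matrices=False)[2][2];e=(p-m)@nv;k=abs(e)<max(2.5*np.median(abs(e)),1.5);p=p[k]
    nv*=np.sign(nv[0]);print(n,q.sum(),len(p),"angle",90-np.degrees(np.arctan2(nv[2],nv[0])),"norm",nv.round(3),"X at z136.5",m[0]-nv[2]/nv[0]*(136.5-m[2]),"at z290",m[0]-nv[2]/nv[0]*(290-m[2]),"rms",e.std(),"deck",np.median(np.vstack(L)[:,2]))
cv2.imwrite(f"pics/w_{sys.argv[1]}.png",imaging.capture("wrist")["color"])
s=sense();print(s["tcp_pos"],s["wrist_force"],s["ft_torque"],s["t"],"X",s["tcp_pos"][:2]@ex)
E
python3 ang.py 6
```

```text
wrist 5732 5731 angle 81.19125902183518 norm [0.988 0.001 0.153] X at z136.5 578.8928566837533 at z290 555.1058216188139 rms 0.45973418652538006 deck 139.0306126153635
scene 407 319 angle 83.43665247467155 norm [ 0.993 -0.011  0.114] X at z136.5 575.4205439552718 at z290 557.7594901375904 rms 1.1186886609177675 deck 140.15801240591088
[ 625.15433543 -142.72026269  296.71039531] [-3.08013829  0.57685824  4.41818464] [0.15228742 1.09488699 0.22615461] 11.75 X 562.137217567475
```

View pics/w_6.png

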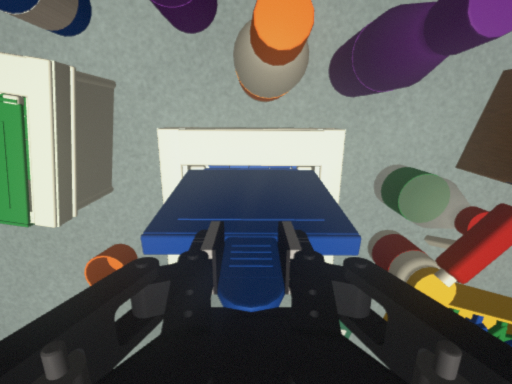

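Run:
```python
from plant import sense,imaging
from h import *
a=np.radians(15.9);ex=np.array([np.cos(a),np.sin(a)]);ey=np.array([-ex[1],ex[0]])
c=imaging.capture("wrist");f=192/np.tan(np.radians(c["fov_y"])/2);print(f,c["origin"],c["origin"][:2]@ex,c["origin"][:2]@ey)
b=bluemask(c,(120,150,400,262))
im=c["color"]
# depth profile along columns beside tab
for u0 in(185,200,320,310):
  print(u0,[(r,*(lambda p:(round(float(p[:2]@ex),1),round(float(p[2]),1)))(np.array(c["origin"])+ray(c,[[u0,r]])[0]*c["depth"][r,u0])) for r in range(160,256,6)])
for r in(175,200,225,231,237,243,248):
    u=np.nonzero(b[r])[0];print(r,u.min(),u.max())
cv2.imwrite("pics/wz.png",cv2.resize(im[150:310,130:380],None,fx=3,fy=3,interpolation=2))
```

```text
268.9070137137904 [ 688.87590812 -124.95945579  425.33719662] 628.2866231121426 -308.90257621111897
185 [(160, 582.7, 138.8), (166, 575.3, 134.1), (172, 568.7, 134.4), (178, 570.0, 169.8), (184, 567.9, 185.7), (190, 566.4, 200.9), (196, 564.4, 212.3), (202, 563.4, 225.1), (208, 562.8, 237.8), (214, 561.8, 247.5), (220, 559.9, 254.1), (226, 559.0, 262.3), (232, 558.2, 270.0), (238, 555.7, 273.3), (244, 551.8, 273.5), (250, 547.9, 273.9)]
200 [(160, 582.7, 138.6), (166, 576.2, 138.5), (172, 572.0, 150.4), (178, 570.6, 172.3), (184, 568.5, 187.4), (190, 566.8, 201.9), (196, 565.5, 215.6), (202, 564.5, 228.5), (208, 562.9, 237.9), (214, 561.6, 247.0), (220, 560.0, 254.3), (226, 559.6, 263.6), (232, 569.0, 293.9), (238, 569.0, 301.2), (244, 569.0, 307.7), (250, 573.8, 322.6)]
320 [(160, 583.4, 138.4), (166, 576.6, 136.8), (172, 570.0, 137.2), (178, 563.7, 138.6), (184, 568.1, 183.6), (190, 566.2, 197.7), (196, 565.0, 212.1), (202, 563.6, 224.1), (208, 562.2, 234.4), (214, 562.3, 247.4), (220, 560.5, 254.3), (226, 559.2, 261.7), (232, 558.2, 269.0), (238, 557.2, 275.4), (244, 552.3, 273.6), (250, 547.7, 272.7)]
310 [(160, 583.3, 138.2), (166, 555.8, 20.8), (172, 572.4, 149.0), (178, 570.1, 167.3), (184, 568.0, 183.5), (190, 566.5, 198.8), (196, 565.6, 214.4), (202, 564.4, 226.6), (208, 563.4, 237.9), (214, 561.6, 245.9), (220, 560.1, 253.5), (226, 559.4, 262.3), (232, 558.2, 269.1), (238, 557.1, 275.4), (244, 569.5, 308.0), (250, 574.0, 322.6)]Traceback (most recent call last):
  File "<stdin>", line 11, in <module>
    return umr_minimum(a, axis, None, out, keepdims, initial, where)
ValueError: zero-size array to reduction operation minimum which has no identity
```

Depth profiles from the wrist and scene cameras put the flap at about 83°, less than the TCP arc implies. The tab seems to have crept forwards in the pads while it turned, so I'll look closely.

Run:
```python
from plant import sense,imaging
from h import *
a=np.radians(15.9);ex=np.array([np.cos(a),np.sin(a)]);ey=np.array([-ex[1],ex[0]])
c=imaging.capture("wrist")
im=c["color"]
cv2.imwrite("pics/wz.png",cv2.resize(im[150:320,130:380],None,fx=3.2,fy=3.2,interpolation=2))
for u0 in(208,214,220,240,252,265,285,291):
  print(u0,[(r,*(lambda p:(round(float(p[:2]@ex),1),round(float(p[:2]@ey+308.5),1),round(float(p[2]),1)))(np.array(c["origin"])+ray(c,[[u0,r]])[0]*c["depth"][r,u0])) for r in range(216,310,8)])
t=imaging.capture("top");cv2.imwrite("pics/tz.png",cv2.resize(t["color"][130:250,250:400],None,fx=4,fy=4,interpolation=2))
t=imaging.capture("scene");cv2.imwrite("pics/sz.png",cv2.resize(t["color"][90:200,170:290],None,fx=5,fy=5,interpolation=2))
```

```text
208 [(216, 561.8, 28.7, 251.2), (224, 559.7, 27.3, 260.4), (232, 572.4, 20.6, 301.2), (240, 572.6, 19.2, 310.7), (248, 573.5, 17.7, 320.2), (256, 570.2, 17.6, 321.2), (264, 573.5, 15.7, 333.2), (272, 574.3, 14.6, 340.0), (280, 579.2, 12.6, 352.2), (288, 578.0, 12.3, 354.5), (296, 579.1, 11.4, 359.7), (304, 579.6, 10.8, 363.7)]
214 [(216, 561.1, 24.8, 249.5), (224, 572.6, 18.9, 291.4), (232, 572.5, 17.6, 301.6), (240, 573.1, 16.2, 311.7), (248, 572.9, 15.2, 319.1), (256, 570.4, 15.0, 321.6), (264, 565.9, 15.3, 320.5), (272, 562.5, 15.3, 321.3), (280, 558.7, 15.3, 321.6), (288, 554.1, 15.6, 320.8), (296, 309.6, 65.1, 0.3), (304, 292.7, 65.6, 0.7)]
220 [(216, 561.7, 20.4, 250.9), (224, 572.5, 15.7, 291.2), (232, 572.2, 14.7, 300.8), (240, 568.5, 14.6, 302.1), (248, 564.6, 14.6, 303.1), (256, 560.5, 14.6, 303.8), (264, 556.5, 14.6, 304.7), (272, 554.5, 14.2, 308.6), (280, 553.6, 13.7, 313.9), (288, 553.3, 13.0, 319.7), (296, 551.0, 12.8, 322.3), (304, 292.2, 54.6, -0.1)]
240 [(216, 561.4, 6.6, 249.9), (224, 559.4, 6.3, 259.4), (232, 558.1, 5.9, 269.2), (240, 558.6, 5.4, 281.7), (248, 556
[... 836 characters left out ...]
, 552.0, -6.9, 328.6)]
285 [(216, 561.7, -24.6, 250.3), (224, 573.0, -19.0, 291.9), (232, 572.9, -17.8, 302.0), (240, 573.4, -16.5, 311.8), (248, 571.7, -16.0, 316.5), (256, 568.5, -16.0, 317.8), (264, 564.8, -16.1, 318.4), (272, 561.3, -16.1, 319.2), (280, 558.0, -16.1, 320.3), (288, 554.6, -16.1, 321.3), (296, 310.2, -65.2, 0.2), (304, 293.2, -65.9, 0.5)]
291 [(216, 561.5, -28.8, 249.6), (224, 573.0, -22.2, 291.8), (232, 573.6, -20.5, 303.3), (240, 573.1, -19.4, 311.4), (248, 573.6, -18.1, 320.1), (256, 569.8, -18.3, 320.2), (264, 568.6, -17.7, 324.6), (272, 566.0, -17.5, 326.5), (280, 562.7, -17.6, 327.2), (288, 559.6, -17.5, 328.4), (296, 555.6, -17.7, 328.1), (304, 579.3, -11.6, 363.2)]
```

View pics/wz.png

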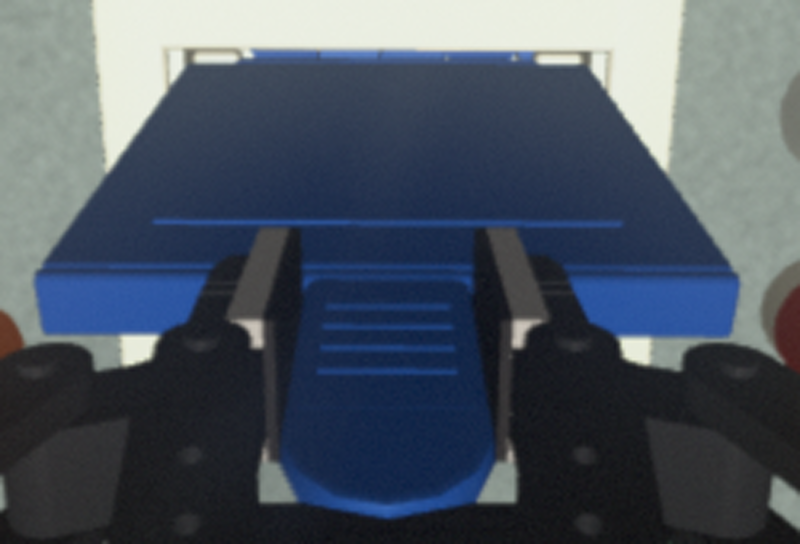

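View pics/sz.png

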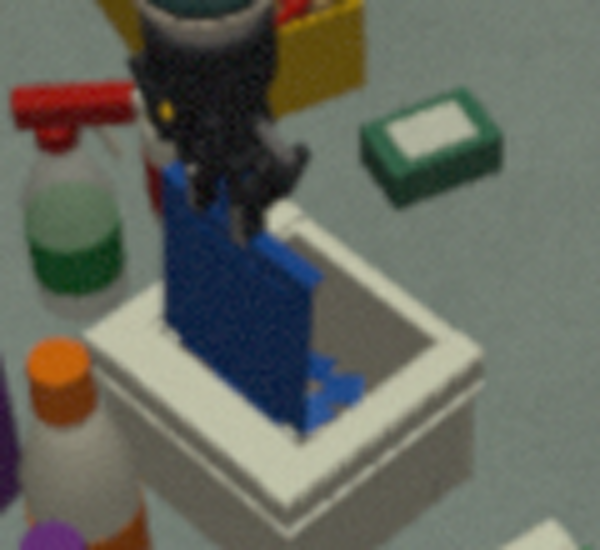

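View pics/tz.png

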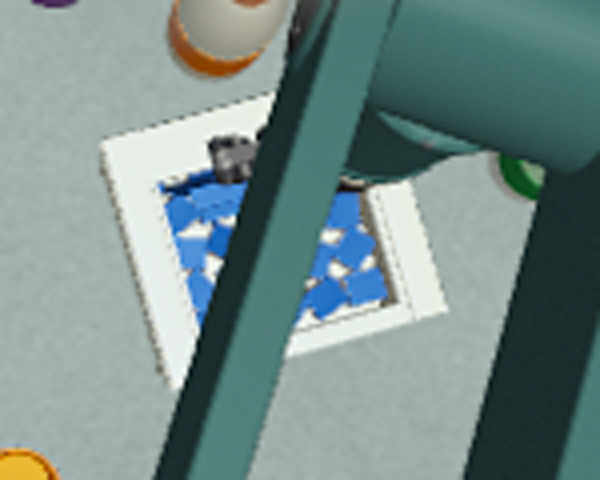

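The pads span X 551–573 and the tab lies at 550–557, so it is held but near the pads' front edge. Creep for the last 7° should be about 1 mm. I'll advance in small checked steps.

Call:
jog_arm(moves=[[0.2, 1.9, 0.5, 0.2, 0], [0.2, 3.8, 1.1, 0.5, 0], [0.2, 5.8, 1.6, 0.7, 0], [0.2, 7.7, 2.2, 0.9, 0], [0.2, 7.7, 2.2, 0.9, 0]])

```text
t: 12.45
tcp_pos: [633.1, -140.4, 296.9]
tool_rot: [-0.0, 0.99, 0.141, 0.0]
wrist_force: [-4.5, 0.0, 0.8]
gripper_width: 30.7
```

```bash
cat > tab.py <<'E'
from plant import sense,imaging
from h import *
a=np.radians(15.9);ex=np.array([np.cos(a),np.sin(a)]);ey=np.array([-ex[1],ex[0]])
s=sense();tx=s["tcp_pos"][:2]@ex
c=imaging.capture("wrist")
P,_=pts(c,c["depth"]>0);p=np.c_[P[:,:2]@ex,P[:,:2]@ey+308.5,P[:,2]]
k=(abs(p[:,1]+1)<8)&(p[:,2]>282)&(p[:,2]<325)&(abs(p[:,0]-tx+4)<16);f=np.polyfit(p[k,2],p[k,0],1)
b=bluemask(c,(120,100,400,260));v,u=np.nonzero(b)
k2=(abs(p[:,1])<62)&(p[:,2]>155)&(p[:,2]<272)&(abs(p[:,0]-562)<25)&(p[:,0]<tx+25)
x,z=p[k2,0],p[k2,2]
for _ in range(5):
    g=np.polyfit(z,x,1);e=x-np.polyval(g,z);q=abs(e)<max(2.5*np.median(abs(e)),1);x,z=x[q],z[q]
print("t",s["t"],"TCP X",tx.round(2),"z",s["tcp_pos"][2].round(1),"F",s["wrist_force"].round(1),"M",s["ft_torque"].round(2),"w",s["gripper_width"].round(1))
zc=s["tcp_pos"][2]+5
print("tab mid minus pad centre",(np.polyval(f,zc)-3.5-tx).round(1),"tab angle",(90+np.degrees(np.arctan(f[0]))).round(1),k.sum())
top=np.polyval(g,272)
print("plate angle fit",(90+np.degrees(np.arctan(g[0]))).round(2),"X@136.5",np.polyval(g,136.5).round(1),"X@272",top.round(1),"angle with pivot face 573.8:",(90-np.degrees(np.arctan((573.8-top)/135.5))).round(2),len(x))
dk=(abs(p[:,1])<85)&(p[:,0]>582)&(p[:,0]<606)&(abs(p[:,2]-140)<15);print("deck",np.median(p[dk,2]).round(1),dk.sum())
E
python3 tab.py
```

```text
Traceback (most recent call last):
  File "tab.py", line 13, in <module>
    print("t",s["t"],"TCP X",tx.round(2),"z",s["tcp_pos"][2].round(1),"F",s["wrist_force"].round(1),"M",s["ft_torque"].round(2),"w",s["gripper_width"].round(1))
                                                                                                                                    ^^^^^^^^^^^^^^^^^^^^^^^^
AttributeError: 'float' object has no attribute 'round'
```

```bash
sed -i 's/s\["gripper_width"\].round(1)/round(s["gripper_width"],1)/' tab.py; python3 tab.py
```

```text
t 12.5 TCP X 570.26 z 296.9 F [-2.2 -0.8  0.7] M [-0.    0.89  0.17] w 30.5
tab mid minus pad centre -10.2 tab angle 85.3 1653
plate angle fit 85.69 X@136.5 574.9 X@272 564.6 angle with pivot face 573.8: 86.13 7899
deck 139.0 3542
```

Call:
jog_arm(moves=[[0.2, 1.9, 0.5, 0.1, 0], [0.2, 3.8, 1.1, 0.2, 0], [0.2, 5.8, 1.6, 0.2, 0], [0.2, 7.2, 2.0, 0.2, 0], [0.2, 7.2, 2.0, 0.2, 0]])

```text
t: 13.05
tcp_pos: [640.0, -138.4, 296.9]
tool_rot: [-0.0, 0.99, 0.141, -0.0]
wrist_force: [-3.0, -0.9, -4.1]
gripper_width: 30.5
```

```bash
python3 tab.py;python3 tab.py; python3 ang.py 7
```

```text
t 13.05 TCP X 577.56 z 296.9 F [-3.  -0.9 -4.1] M [-0.41  0.87 -0.14] w 30.5
tab mid minus pad centre -10.6 tab angle 87.6 1563
plate angle fit 88.08 X@136.5 574.8 X@272 570.3 angle with pivot face 573.8: 88.52 7247
deck 139.1 3479
t 13.1 TCP X 577.47 z 296.9 F [-2.1  0.2 -3.9] M [-0.42  0.76 -0.24] w 30.4
tab mid minus pad centre -10.6 tab angle 87.7 1550
plate angle fit 88.05 X@136.5 574.8 X@272 570.2 angle with pivot face 573.8: 88.48 7300
deck 139.0 3483
wrist 1591 1590 angle 81.37996150348401 norm [0.989 0.    0.15 ] X at z136.5 588.7031131512898 at z290 565.4335052358581 rms 0.4742285513854065 deck 139.03837504547442
scene 160 143 angle 88.92795529719686 norm [1.    0.004 0.019] X at z136.5 574.0935600975635 at z290 571.2211309330527 rms 1.2336466166725852 deck 140.09958462656164
[ 639.67858772 -138.45413612  296.99291215] [-1.67301408 -2.3227107  -9.45422579] [-0.6448992   0.69397861 -0.25939055] 13.7 X 577.2745356849013
```

View pics/w_7.png

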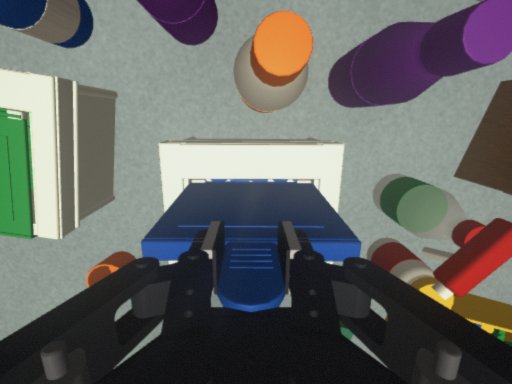

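The flap is at about 88.4°. The force z of -9.5 means I'm pulling up slightly, so I'll lower the tool a little during the last advance.

Call:
jog_arm(moves=[[0.2, 0.5, 0.1, -0.8, 0], [0.2, 2.0, 0.6, -1.0, 0], [0.2, 3.5, 1.0, -1.0, 0], [0.2, 4.6, 1.3, -1.0, 0], [0.2, 4.6, 1.3, -1.0, 0]])

```text
t: 14.2
tcp_pos: [644.8, -137.0, 296.7]
tool_rot: [0.0, 0.99, 0.141, 0.0]
wrist_force: [-3.9, -0.9, -3.6]
gripper_width: 30.4
```

```bash
python3 tab.py;python3 tab.py; python3 ang.py 8|tail -2
```

```text
t 14.2 TCP X 582.58 z 296.7 F [-3.9 -0.9 -3.6] M [-0.37  0.91 -0.19] w 30.4
tab mid minus pad centre -10.9 tab angle 89.3 1494
plate angle fit 89.71 X@136.5 574.8 X@272 574.2 angle with pivot face 573.8: 90.15 6773
deck 139.0 3435
t 14.25 TCP X 582.51 z 296.7 F [-3.5 -0.4 -2.5] M [-0.41  0.92 -0.19] w 30.5
tab mid minus pad centre -10.9 tab angle 89.2 1493
plate angle fit 89.68 X@136.5 574.8 X@272 574.1 angle with pivot face 573.8: 90.12 6740
deck 139.0 3443
scene 171 148 angle 90.3624873085662 norm [ 1.     0.    -0.006] X at z136.5 574.6446887735641 at z290 575.6158343748532 rms 1.0016878368253495 deck 140.04011508186431
[ 644.65357352 -137.11257369  296.73711503] [-3.1326752  -0.11066827 -0.30780138] [-0.34308573  0.96342772 -0.19023841] 14.85 X 582.4267184454241
```

Call:
jog_arm(moves=[[0.2, 0.5, 0.1, 0, 0], [0.2, 0.5, 0.1, 0, 0], [0.2, 0.5, 0.1, 0, 0], [0.2, 0.5, 0.1, 0, 0], [0.2, 0.5, 0.1, 0, 0], [0.2, 0.5, 0.1, 0, 0], [0.2, 0.5, 0.1, 0, 0], [0.2, 0.5, 0.1, 0, 0]])

```text
t: 15.65
tcp_pos: [645.1, -137.0, 296.7]
tool_rot: [0.0, 0.99, 0.141, 0.0]
wrist_force: [-3.9, 0.5, 2.3]
gripper_width: 30.5
```

```bash
python3 tab.py; python3 ang.py 9|tail -2; python3 tab.py
python3 - <<'E'
from plant import imaging
import cv2,numpy as np
a=imaging.capture("scene")["color"];w=imaging.capture("wrist")["color"]
cv2.imwrite("pics/sf.png",cv2.resize(a[90:290,140:340],None,fx=3,fy=3,interpolation=2));cv2.imwrite("pics/wf.png",w)
cv2.imwrite("pics/tf.png",imaging.capture("top")["color"])
E
```

```text
t 15.65 TCP X 582.91 z 296.7 F [-3.9  0.5  2.3] M [-0.28  1.07 -0.2 ] w 30.5
tab mid minus pad centre -11.0 tab angle 89.3 1497
plate angle fit 89.78 X@136.5 574.9 X@272 574.4 angle with pivot face 573.8: 90.24 6690
deck 139.0 3412
scene 153 134 angle 97.9659250936788 norm [ 0.99   0.012 -0.139] X at z136.5 559.2985921811772 at z290 580.7785255400382 rms 0.9190090862451109 deck 140.08288939727254
[ 645.12186055 -137.00227852  296.67300224] [-3.42612836 -0.31029748  4.07957682] [-0.22365424  1.07438322 -0.22104588] 16.25 X 582.9073058050382
t 16.25 TCP X 582.91 z 296.7 F [-3.4 -0.3  4.1] M [-0.22  1.07 -0.22] w 30.6
tab mid minus pad centre -11.0 tab angle 89.4 1501
plate angle fit 89.8 X@136.5 574.8 X@272 574.4 angle with pivot face 573.8: 90.24 6700
deck 139.1 3429
```

View pics/sf.png

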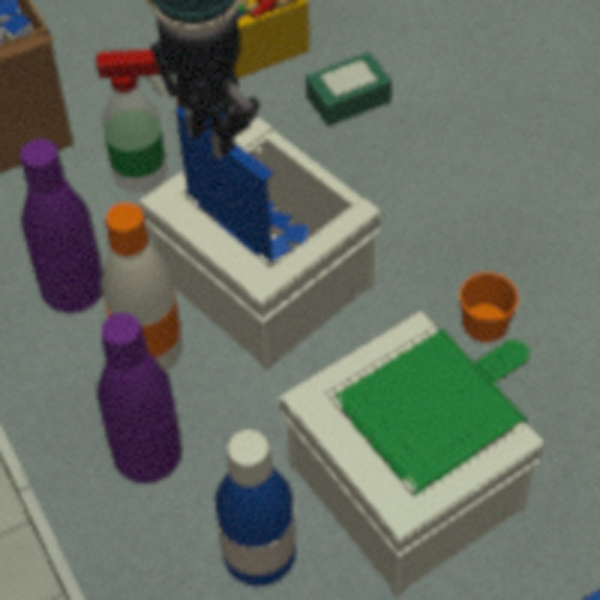

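View pics/wf.png

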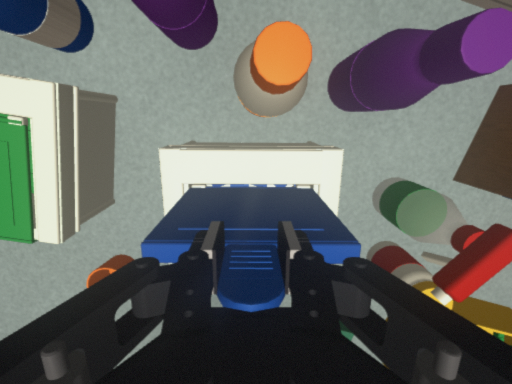

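View pics/tf.png

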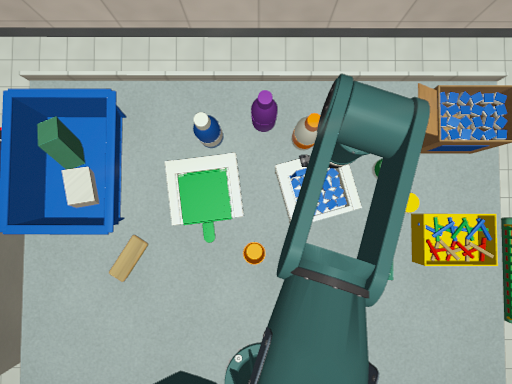

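The views show the flap upright and gripped, the lid home (deck 139.0 mm), everything else where it was, and the state steady over 0.6 s. Handing in.

```bash
python3 -c "
from plant import r
print(r.hand_in())"
```

```text
the job is handed in; nothing more can be done
None
```

I pressed the lid home with the flap shut, then gripped the blue flap by its tab and swung it upright. I handed the job in at about 16 s, with the arm still gripping the tab.

**Last checks**
- **Lid:** it stopped dead at 139 mm under about 23 N. Its rear deck still read 139.0 mm at the end (140.1 in the scene camera).
- **Flap angle:** the wrist camera's plate fit gave 89.8°, or 90.2° measured through the hinge position. The scene camera read 90.4° just before a final 0.5 mm nudge.
- **Steadiness:** nothing moved over the last 0.6 s. The final forces I read were about 4 N or less, and the grip width stayed at 30.6 mm.
- **Surroundings:** the final views show the green tub, the bottles and the other things in view where they were. The arm hid the brown spray and stain-jar area in part.

**Checks that disagreed**
- **Tab position in the pads:** as the flap turned, the tab crept about 11 mm towards the front edge of the pads. Roughly half its thickness is still clamped, so the grip held but is off-centre. Because of this I set the angle from the cameras, not from the tool position.
- **Tab-only angle:** a fit to the tab alone read 89.4°, slightly under the plate.
- **Bad fits:** the last scene-camera fit said 98°, with the hinge in an impossible place. An earlier wrist fit gave 81.4°, because its picture window cut off part of the flap. I ignored both.

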